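Ready the spectrophotometer for a UV reading of the last cell

ROBOT

A 6-joint arm with a two-finger parallel gripper is mounted at the origin on the work surface. World frame = base frame: x ahead of the robot, y to its left, z up, the work surface at z = 0. Lengths are in m, angles in rad, forces in N, time in s.
With the tool pointing down it reaches from about 0.375 to 0.975 m from the base axis. Payload 3.8 kg.
Tool frame: the origin (TCP) lies between the finger pads; the fingertips stand 8 mm ahead of it and the grasp point (between the pads) lies 11 mm behind it (tcp_to_tips is the distance from the TCP to the fingertips, in m); z points along the fingers, y is the line along which they close (so a half turn about z gives the same grasp; the last joint's range is limited). The gripper opens to 85 mm and grips with 20 to 120 N. Pads are 22 mm wide; open, the fingers measure 114 mm over their backs; the gripper's body (76 mm by 85 mm) begins 54 mm behind the grasp point. The pads swing forward as they close: fully open they stand 13 mm farther back than shut.
Start: joints at [1.136, 0.264, 1.604, -0, 1.274, -0.037], TCP at [0.261, 0.622, 0.239] pointing down, gripper open.
Joint ranges: [-2.63, 2.63], [-0.94, 2.18], [0.31, 2.57], [-1.31, 4.45], [0, 2.66], [-2.55, 2.55]. Speed limits (rad/s): [2.57, 2.57, 3.14, 3.14, 3.14, 3.14].

INTERFACE

Orientations are given as a rotation vector (axis times angle).
In Python, from workcell import * gives the robot as it stands.
- The arm moves only by the tool move_arm, never from a script. Its argument "series" is one flat list of numbers, 7 for each row, row after row: the finger opening in cm, from 0 to 8.54, then the shift along the tool's x, y, z in cm, then the turn, a rotation vector about the tool's x, y, z in degrees. A call has 1 to 5 rows; each row shifts and turns the commanded pose from where the row before left it, along the tool's axes as they then stand; what a row does not reach is not made up. A row lasts 1/8 s, in which the tool goes at most 62.5 mm and 10.7 degrees, less where a joint would pass 70% of its speed; a pose out of reach is approached as far as the arm can. A call is refused whole if a number of a shift passes 6.25 or a number of a turn 10.7, either way. A call with a gripper value outside its range is refused whole. The fingers move at their own pace and stop on an object; "grip_force" is the grip in N (left out, the last holds). Time passes only in rows, so rows that do not move let the fingers close. It gives the time, the measured TCP pose, the force, the opening and the grip force at its end, in the units of the state.
- read_state(): the state, without advancing time (a new reading comes with each control period).
- read_camera(name): name is "scene" or "top" or "wrist"; returns the picture (420x560x3 uint8, red, green, blue); there is no depth.
- calibration(name): a dict with "camera_matrix" (3x3 intrinsics, pixels), "rvec" (rotation vector, rad) and "tvec" (3), from world to camera coordinates, as OpenCV has them. Camera axes: x right, y down, z forward; pixel columns grow to the right and rows downward; lengths in m; the calibration is good to about 2 mm. A picture is of the moment at which its call begins: read the wrist's pose just before it. calibration takes no time and is no camera call; for the wrist camera it gives the pose at the moment of the call.
- finish_job(): hands the job in; it is judged then, once.
The state is a dict: "time": time; "q": joint angles; "joint_vel": joint speeds; "joint_torque": joint torques, N m; "tool_pos": TCP position; "tcp_rot": TCP orientation; "wrist_force": force on the tool from outside, world axes, zero at the start; "torque": the same for the moment, N m; "width": opening from 0.0 (shut) to 1.0 (fully open); "grip_force": force on a finger pad.
Only numpy, scipy, OpenCV 4.12 (cv2) and the standard library are available. Lean on these libraries where they do the work, as an engineer would, in place of code of your own. Each camera call takes 0.05 s, during which the arm holds its last target. There are 200 camera calls.

TASK

Get the spectrophotometer ready to read its last cell in the UV: turn the lamp lever on top so that its pointer stands at the blue dot, lower the sample-compartment lid gently until it is fully shut, and pull the cell-changer rod slowly and smoothly all the way out to its end stop. Leave the glassware and everything else on the bench and on the instrument where it is.

Things in the scene. Friction and masses are not known exactly. Their poses are not given: they have to be found in the camera images.
- spectro: off-white spectrophotometer, 420 mm wide (y), 330 deep (x), fixed, front to the robot, turned up to 0.18 rad. Origin: middle of front edge, at bench level; x to its rear, y to the robot's left, z up. Open sample compartment at x 15 to 150 mm, y -45 to -185, rim 125 high, housing behind it 135 high. Left half: sloped console, from x 90 a flat top 140 high, from x 232 a lamp housing 164 high
- cell_rod (a joint): cell changer: 8 mm steel rod out of the compartment's front, along the instrument's -x, 75 mm above the bench; inside it carries four capped cells in a row. Value in m: 0 = pushed in, 0.045 = pulled out to its end stop (last cell in the beam). About 2 N of friction; stays where left. The cells slop if it goes faster than about 0.25 m/s
- rod_knob (a point): centre of the black knob on the end of that rod: cylinder 19 mm in diameter, 22 mm long along the rod; 30 mm in front of the instrument's front face when the rod is in, 75 mm when fully out; moves with the rod. x, y, z as the instrument's
- lid (a joint): dark grey-blue lid of the sample compartment, hinged along its rear edge (axis along the instrument's y). Value in rad: 0 = shut flat, 1.4 = fully open, nearly upright. Friction hinge: it stays at any angle and takes 1 to 2 N at its front edge to move; can be pushed shut from behind and above on its outer face. Over about 0.2 m/s at its edge just before it shuts is a slam
- lid_edge (a point): on the lid's outer (upper) face, middle of its front edge, 135 mm from the hinge. The lid is 146 mm wide and 10 mm thick; a finger lip 60 mm wide, 8 mm thick goes on 14 mm past this point. Turns with the lid: its x points from front edge to hinge, its z out of the outer face
- lid_hinge (a point): middle of the lid's hinge axis, 128 mm above the bench, 150 mm behind the instrument's front face. The lid's outer face lies 9 mm outside this axis, its inner face 1 mm inside; with the lid shut the outer face is 137 mm above the bench
- lamp_lever (a joint): lever on the flat left top: a flat arm turning about an upright pin at its rear end, over a dark plate (143 mm above bench) with amber, blue, green dots from left to right. Value in rad, growing as the knob goes right (anticlockwise from above): -0.6 pointer at amber, 0 at blue (arm straight to the front), 0.6 at green; stops at +-0.75. About 1.2 N at the knob moves it; stays where left
- lever_knob (a point): on the axis of the upright red knob on the lever, 162 mm above the bench: knob 17 mm in diameter, 26 mm tall (147 to 173 mm above the bench), 68 mm from the pin; a white pointer tip goes on 16 mm past it
- lever_pivot (a point): the pin's axis, at plate height
- blue_dot (a point): the middle of the blue dot, 13 mm across, on the plate, 90 mm in front of the pin; with the pointer at it the knob's centre is 22 mm behind it
- flask_large: stoppered 100 ml volumetric flask, 166 mm tall, bulb 68 mm across; origin under its foot, z up its neck. Leave alone
- flask_small: stoppered volumetric flask with pink contents, 133 mm tall, bulb 54 mm across; origin under its foot, z up its neck. Leave alone
- tube_a: self-standing sample tube with orange cap, 110 mm tall, 34 mm across the cap; origin under its foot, z up. Leave alone
- tube_b: the same kind of tube as tube_a. Leave alone
- beaker: empty glass beaker, 68 mm across, 90 mm tall; origin under its foot, z up. Leave alone
- tip_box: low white box of pipette tips, 85 x 120 x 47 mm; origin under its centre. Leave alone
- cuvette_case: flat blue cuvette case, 60 x 105 x 22 mm, lying on top of the instrument's right rear; origin under its centre. Leave alone
- pipette: white pipette lying flat, about 245 mm long, 20 mm high; origin under its body. Leave alone

How it is judged:
By the outcome, as a careful person would: the job done as asked, in the order asked, and still so for the second after the job is handed in, with the robot touching nothing.
It also fails if it takes over 61 s, if anything falls off the work surface, if the arm or the gripper's body presses on something with over 40 N, if the wrist force passes 120 N, or if a joint passes its speed limit or range.

## Working session

There is one attempt and no reset: what is moved stays moved. The work goes in short steps, Python scripts to look and compute and a tool call to move; the robot and the scene stay as the last step left them, time stands still between calls to the robot, and variables do not carry over. Pictures are saved under pics/ and viewed, at most 10 in all, crops included, and the job is handed in when it is done.

Besides the shell and the picture viewer there is one more tool, called after ">>>" by a JSON object that holds its "op" and its "data", one argument or row to a line. move_arm: Moves the arm, as the interface text tells. Its arguments: {"type":"object","properties":{"series":{"type":"array"},"grip_force":{"type":"number"}},"required":["series"]}

```bash
mkdir -p pics
python3 - <<'E'
from workcell import *
import cv2
for n in ("scene","top"):
    cv2.imwrite(f"pics/{n}0.png",read_camera(n)[:,:,::-1])
    c=calibration(n);print(n,c)
s=read_state();print(s)
E
```

```text
scene {'camera_matrix': array([[529.89484625,   0.        , 275.71280427],
       [  0.        , 529.89484625, 210.91532095],
       [  0.        ,   0.        ,   1.        ]]), 'rvec': array([ 2.15329916,  1.47106748, -0.44797893]), 'tvec': array([-0.22821056, -0.33857712,  1.94649663])}
top {'camera_matrix': array([[493.66612485,   0.        , 280.15196395],
       [  0.        , 493.66612485, 213.14706768],
       [  0.        ,   0.        ,   1.        ]]), 'rvec': array([ 2.13413671, -2.17126522,  0.11398653]), 'tvec': array([0.04857572, 0.57527163, 1.52258333])}
{'time': 0.1, 'q': array([ 1.13609459e+00,  2.64706625e-01,  1.60523275e+00,  1.52772481e-05,
        1.27367719e+00, -3.69028696e-02]), 'joint_vel': array([-0.00156669, -0.00067374, -0.00429039, -0.00089989, -0.00196519,
       -0.00118367]), 'joint_torque': array([-2.94217489e-04, -5.16711009e+01, -3.68587053e+01, -9.76624119e-05,
        6.19971353e-03,  1.43084418e-05]), 'tool_pos': array([0.26122051, 0.62171938, 0.23806961]), 'tcp_rot': array([-0.6206595 , -3.07917469,  0.00308534]), 'wrist_force': array([-0.59185758,  0.36205884, -0.41955072]), 'torque': array([0.00868592, 0.02288562, 0.04022048]), 'grip_force': 0.0, 'width': 0.9956985383193149}
```

View pics/scene0.png

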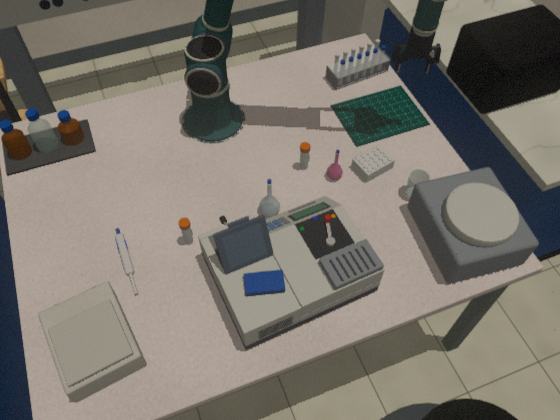

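View pics/top0.png

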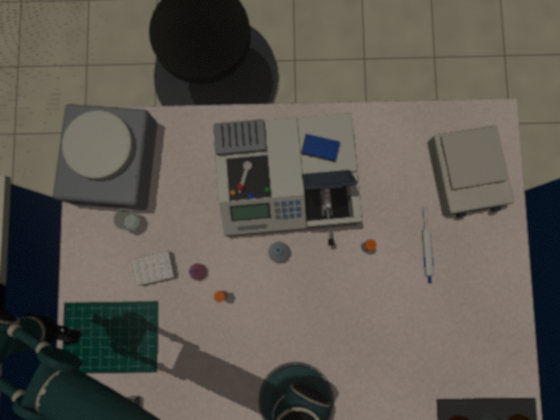

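The scene view shows the instrument from behind, with its lid open. In the top view the lever pin is near (248,163), the red knob near (240,188), the lid near (330,180) and the rod knob near (331,240). The large flask is at (278,252) and a tube at (370,246).

```bash
python3 - <<'E'
import cv2
a=cv2.imread("pics/top0.png")[100:260,205:385]; b=cv2.imread("pics/scene0.png")[170:345,190:390]
a=cv2.convertScaleAbs(cv2.resize(a,(800,711),interpolation=cv2.INTER_CUBIC),alpha=1.6)[:600] if 0 else cv2.convertScaleAbs(cv2.resize(a,None,fx=3.7,fy=3.7,interpolation=cv2.INTER_CUBIC),alpha=1.7)
b=cv2.convertScaleAbs(cv2.resize(b,None,fx=3.4,fy=3.4,interpolation=cv2.INTER_CUBIC),alpha=1.3)
cv2.imwrite("pics/topc.png",a);cv2.imwrite("pics/scenec.png",b);print(a.shape,b.shape)
E
cat > h.py <<'E'
from workcell import *
import numpy as np, cv2
from scipy.spatial.transform import Rotation as R
def ray(c,uv):
    M=cv2.Rodrigues(c["rvec"])[0]; d=M.T@np.linalg.solve(c["camera_matrix"],[uv[0],uv[1],1.]); return -M.T@c["tvec"].ravel(),d/np.linalg.norm(d)
def onz(c,uv,z):
    o,d=ray(c,uv); return o+d*(z-o[2])/d[2]
def tri(l):
    A=0;b=0
    for c,uv in l:
        o,d=ray(c,uv);P=np.eye(3)-np.outer(d,d);A=A+P;b=b+P@o
    p=np.linalg.solve(A,b); return p,[float(np.linalg.norm(np.cross(p-ray(c,uv)[0],ray(c,uv)[1]))) for c,uv in l]
def proj(c,p): return cv2.projectPoints(np.array(p,float).reshape(-1,3),c["rvec"],c["tvec"],c["camera_matrix"],None)[0].reshape(-1,2)
E
```

```text
(592, 666, 3) (595, 680, 3)
```

View pics/topc.png

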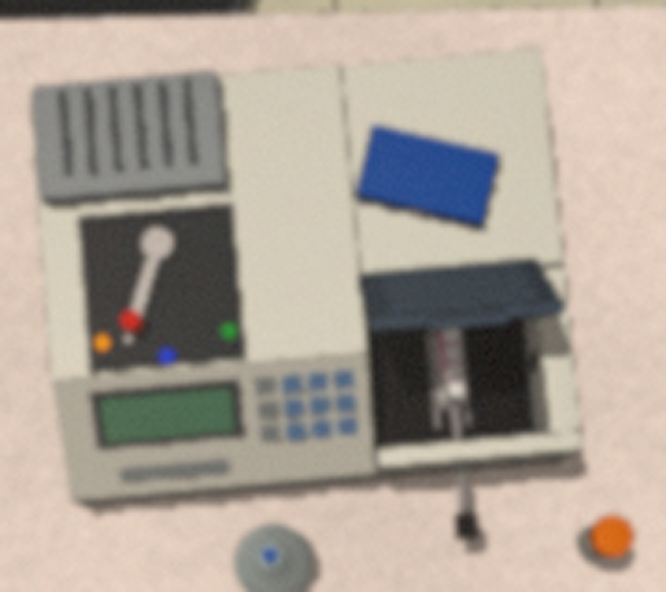

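View pics/scenec.png

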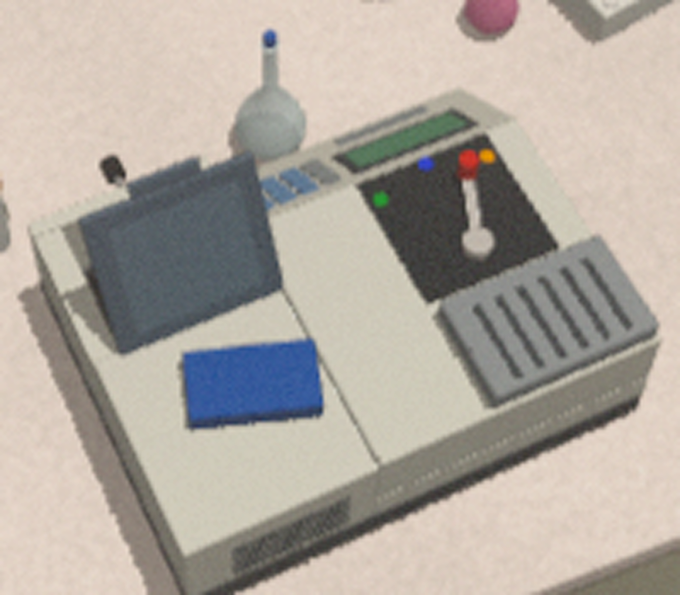

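The crops show the three dots, the red knob with its pointer near amber, the black rod knob at top-crop (467,525) and scene-crop (112,168), and the lid's outer face. I'll measure these across both views.

```bash
cat > m.py <<'E'
from h import *
T=calibration("top");S=calibration("scene")
t=lambda u,v:(u/3.7+205-.36,v/3.7+100-.36)
s=lambda u,v:(u/3.4+190-.35,v/3.4+170-.35)
it=cv2.imread("pics/top0.png");isc=cv2.imread("pics/scene0.png")
def blob(img,p,f,r=5):
    x,y=int(p[0]),int(p[1]);w=img[y-r:y+r+1,x-r:x+r+1].astype(float);m=np.clip(f(w),0,None);m[m<0.35*m.max()]=0
    g=np.mgrid[-r:r+1,-r:r+1];return (x+(m*g[1]).sum()/m.sum(),y+(m*g[0]).sum()/m.sum())
B=lambda w:w[...,0]-w[...,2]; Rd=lambda w:w[...,2]-1.5*w[...,1]; G=lambda w:w[...,1]-w[...,2]*1.2; O=lambda w:w[...,1]-w[...,0]*1.3
P={}
for n,a,b,f in [("blue",(167,355),(426,164),B),("green",(229,331),(380,199),G),("redtop",(130,320),(469,157),None),("amber",(102,342),(487,156),None),("pin",(157,241),(478,241),None),("rodknob",(467,525),(112,168),None)]:
    a,b=t(*a),s(*b)
    if f: a,b=blob(it,a,f),blob(isc,b,f)
    p,e=tri([(T,a),(S,b)]);P[n]=p;print(n,np.round(a,1),np.round(b,1),p.round(4),np.round(e,4), "top@z",onz(T,a,dict(rodknob=.08,redtop=.173).get(n,.143)).round(4))
v=onz(T,t(157,241),.15)-onz(T,blob(it,t(167,355),B),.143);print("yaw pin-blue",np.arctan2(v[1],v[0]),np.linalg.norm(v[:2]))
v=onz(T,blob(it,t(229,331),G),.143)-onz(T,t(102,342),.143);print("yaw amb-green",np.arctan2(v[0],-v[1]),np.linalg.norm(v))
for z,a,b in [(.135,(343,66),(541,50)),(.125,(377,467),(583,452)),(.125,(378,463),(582,442))]:
    p,q=onz(T,t(*a),z),onz(T,t(*b),z);v=q-p;print("edge",p.round(3),q.round(3),np.arctan2(v[0],-v[1]),np.linalg.norm(v))
yaw=0.07
E
python3 m.py
```

```text
blue [249.6 195.6] [314.8 217.7] [0.6167 0.1253 0.1408] [0.0013 0.0013] top@z [0.6168 0.1263 0.143 ]
green [266.5 189. ] [301.5 228.2] [0.6357 0.0754 0.1399] [0.0012 0.0012] top@z [0.6355 0.0764 0.143 ]
redtop [239.8 186.1] [327.6 215.8] [0.6406 0.152  0.1692] [0.0009 0.0009] top@z [0.6403 0.1524 0.173 ]
amber [232.2 192.1] [332.9 215.5] [0.6284 0.1772 0.1401] [0.0009 0.0009] top@z [0.6282 0.1778 0.143 ]
pin [247.1 164.8] [330.2 240.5] [0.7077 0.1316 0.1496] [0.0012 0.0012] top@z [0.7096 0.1332 0.143 ]
rodknob [330.9 241.5] [222.6 219.1] [ 0.481  -0.1161  0.074 ] [0.0011 0.0011] top@z [ 0.481  -0.1145  0.08  ]
yaw pin-blue 0.06874106439822483 0.09138760001114278
yaw amb-green 0.07168271545589798 0.1016689127946658
edge [ 0.854 -0.019  0.135] [ 0.864 -0.181  0.135] 0.061938660884097524 0.16197092767612994
edge [ 0.526 -0.04   0.125] [ 0.535 -0.205  0.125] 0.05523719035232575 0.16503336187511203
edge [ 0.529 -0.041  0.125] [ 0.543 -0.204  0.125] 0.08523944051105442 0.16399768987017652
```

```bash
cat >> h.py <<'E'
yaw=0.07; X=np.array([np.cos(yaw),np.sin(yaw),0]);Y=np.array([-X[1],X[0],0]);Z=np.array([0,0,1.])
O=np.array([.520,.0055,0]); W=lambda x,y,z:O+x*X+y*Y+z*Z
I=lambda p:np.array([(p-O)@X,(p-O)@Y,p[2]])
Rg=np.stack([-X,Y,-Z],1)   # tool x=-X, y=Y, z down
def plan(goal,n,width,Rt=Rg):
    s=read_state();p=s["tool_pos"];r=R.from_rotvec(s["tcp_rot"]);rv=(r.inv()*R.from_matrix(Rt)).as_rotvec()
    for k in range(n):
        rk=r*R.from_rotvec(rv*k/n); d=rk.inv().apply((goal-p)/n)
        print(width,(d*100).round(2),np.degrees(rv/n).round(2))
E
python3 - <<'E'
from m import *
print("----")
for n in P: print(n,I(P[n]).round(4))
hp=W(.15,-.115,.128);print("hinge",hp.round(3))
def ony(c,uv,y):
    o,d=ray(c,uv);k=(y-(o-O)@Y)/(d@Y);return I(o+k*d)
for n,uv,y in [("frontR",(80,218),-.188),("frontL",(253,155),-.042),("hingeR",(122,352),-.188),("hingeL",(283,288),-.042),("lip",(165,172),-.115)]:
    p=ony(S,s(*uv),y);print(n,p.round(3),"r",np.hypot(p[0]-.15,p[2]-.128).round(3),"ang",np.arctan2(p[2]-.128,.15-p[0]).round(3))
for uv in [(365,275),(540,262),(372,328),(562,310)]:
  print(uv,[I(onz(T,t(*uv),z)).round(3) for z in (.137,.2,.25)])
print("flask",I(onz(T,t(270,555),.166)).round(3),"tube",I(onz(T,t(612,537),.11)).round(3),"case",[I(onz(T,t(*u),.157)).round(3) for u in [(372,126),(498,155),(484,226),(360,195)]])
plan(np.array([.6404,.152,.235]),10,4)
E
```

```text
blue [249.6 195.6] [314.8 217.7] [0.6167 0.1253 0.1408] [0.0013 0.0013] top@z [0.6168 0.1263 0.143 ]
green [266.5 189. ] [301.5 228.2] [0.6357 0.0754 0.1399] [0.0012 0.0012] top@z [0.6355 0.0764 0.143 ]
redtop [239.8 186.1] [327.6 215.8] [0.6406 0.152  0.1692] [0.0009 0.0009] top@z [0.6403 0.1524 0.173 ]
amber [232.2 192.1] [332.9 215.5] [0.6284 0.1772 0.1401] [0.0009 0.0009] top@z [0.6282 0.1778 0.143 ]
pin [247.1 164.8] [330.2 240.5] [0.7077 0.1316 0.1496] [0.0012 0.0012] top@z [0.7096 0.1332 0.143 ]
rodknob [330.9 241.5] [222.6 219.1] [ 0.481  -0.1161  0.074 ] [0.0011 0.0011] top@z [ 0.481  -0.1145  0.08  ]
yaw pin-blue 0.06874106439822483 0.09138760001114278
yaw amb-green 0.07168271545589798 0.1016689127946658
edge [ 0.854 -0.019  0.135] [ 0.864 -0.181  0.135] 0.061938660884097524 0.16197092767612994
edge [ 0.526 -0.04   0.125] [ 0.535 -0.205  0.125] 0.05523719035232575 0.16503336187511203
edge [ 0.529 -0.041  0.125] [ 0.543 -0.204  0.125] 0.08523944051105442 0.16399768987017652
----
blue [0.1049 0.1127 0.1408]
green [0.1203 0.0616 0.1399]
redtop [0.1306 0.1377 0.1692]
amber [0.1201 0.1637 0.1401]
pin [0.196  0.1126 0.1496]
rodknob [-0.0474 -0.1186  0.074 ]
hinge [ 0.678 -0.099  0.128]Traceback (most recent call last):
  File "<stdin>", line 8, in <module>
  File "<stdin>", line 6, in ony
TypeError: unsupported operand type(s) for -: 'float' and 'function'
```

```bash
sed -i 's/; O=lambda w.*$//' m.py
python3 - <<'E' | sed '1,/----/d'
from m import *
print("----")
def ony(c,uv,y):
    o,d=ray(c,uv);k=(y-(o-O)@Y)/(d@Y);return I(o+k*d)
for n,uv,y in [("frontR",(80,218),-.188),("frontL",(253,155),-.042),("hingeR",(122,352),-.188),("hingeL",(283,288),-.042),("lip",(165,172),-.115)]:
    p=ony(S,s(*uv),y);print(n,p.round(3),"r",np.hypot(p[0]-.15,p[2]-.128).round(3),"ang",np.arctan2(p[2]-.128,.15-p[0]).round(3))
for uv in [(365,275),(540,262),(372,328),(562,310)]:
  print(uv,[I(onz(T,t(*uv),z)).round(3) for z in (.137,.2,.25)])
print("flask",I(onz(T,t(270,555),.166)).round(3),"tube",I(onz(T,t(612,537),.11)).round(3),"case",[I(onz(T,t(*u),.157)).round(3) for u in [(372,126),(498,155),(484,226),(360,195)]])
plan(np.array([.6404,.152,.235]),10,4)
E
```

```text
frontR [ 0.087 -0.188  0.233] r 0.122 ang 1.03
frontL [ 0.09  -0.042  0.231] r 0.119 ang 1.04
hingeR [ 0.151 -0.188  0.121] r 0.007 ang -1.707
hingeL [ 0.146 -0.042  0.107] r 0.021 ang -1.364
lip [ 0.085 -0.115  0.248] r 0.136 ang 1.076
(365, 275) [array([ 0.157, -0.05 ,  0.137]), array([ 0.144, -0.047,  0.2  ]), array([ 0.134, -0.044,  0.25 ])]
(540, 262) [array([ 0.155, -0.191,  0.137]), array([ 0.142, -0.182,  0.2  ]), array([ 0.132, -0.174,  0.25 ])]
(372, 328) [array([ 0.113, -0.052,  0.137]), array([ 0.103, -0.048,  0.2  ]), array([ 0.094, -0.046,  0.25 ])]
(562, 310) [array([ 0.114, -0.204,  0.137]), array([ 0.104, -0.194,  0.2  ]), array([ 0.095, -0.187,  0.25 ])]
flask [-0.062  0.045  0.166] tube [-0.069 -0.229  0.11 ] case [array([ 0.273, -0.066,  0.157]), array([ 0.24 , -0.164,  0.157]), array([ 0.184, -0.147,  0.157]), array([ 0.218, -0.051,  0.157])]
4 [-5.32 -2.86  0.04] [-0.01 -0.   -2.68]
4 [-5.18 -3.11  0.04] [-0.01 -0.   -2.68]
4 [-5.02 -3.35  0.04] [-0.01 -0.   -2.68]
4 [-4.86 -3.58  0.03] [-0.01 -0.   -2.68]
4 [-4.69 -3.8   0.03] [-0.01 -0.   -2.68]
4 [-4.51 -4.02  0.03] [-0.01 -0.   -2.68]
4 [-4.31 -4.22  0.03] [-0.01 -0.   -2.68]
4 [-4.11 -4.42  0.03] [-0.01 -0.   -2.68]
4 [-3.9  -4.61  0.03] [-0.01 -0.   -2.68]
4 [-3.68 -4.78  0.03] [-0.01 -0.   -2.68]
```

>>> {"op": "move_arm", "data": {
  "series": [4, -5.32, -2.86, 0, 0, 0, -2.68, 4, -5.18, -3.11, 0, 0, 0, -2.68, 4, -5.02, -3.35, 0, 0, 0, -2.68, 4, -4.86, -3.58, 0, 0, 0, -2.68, 4, -4.69, -3.8, 0, 0, 0, -2.68],
  "grip_force": 20
}}

```text
time: 0.72
tool_pos: [0.4517, 0.3856, 0.2388]
tcp_rot: [-0.254, -3.131, 0.001]
wrist_force: [1.0, 0.3, -0.7]
width: 0.47
grip_force: 0.0
```

>>> {"op": "move_arm", "data": {
  "series": [4, -4.51, -4.02, 0, 0, 0, -2.68, 4, -4.31, -4.22, 0, 0, 0, -2.68, 4, -4.11, -4.42, 0, 0, 0, -2.68, 4, -3.9, -4.61, 0, 0, 0, -2.68, 4, -3.68, -4.78, 0, 0, 0, -2.68]
}}

```text
time: 1.35
tool_pos: [0.6413, 0.1507, 0.2387]
tcp_rot: [0.112, -3.139, -0.0]
wrist_force: [0.8, 0.9, -0.4]
width: 0.471
grip_force: 0.0
```

Run:
```python
from h import *
C=calibration("wrist");s=read_state()
im=read_camera("wrist");cv2.imwrite("pics/w1.png",cv2.convertScaleAbs(im[:,:,::-1],alpha=1.3))
print(s["tool_pos"],I(s["tool_pos"]),s["time"],s["width"],s["wrist_force"])
hsv=cv2.cvtColor(im,cv2.COLOR_RGB2HSV)
for n,lo,hi,z in [("red",(0,150,60),(6,255,255),.16),("blue",(112,120,60),(128,255,255),.143),("green",(50,120,40),(75,255,255),.143),("amber",(10,170,90),(22,255,255),.143)]:
    m=cv2.inRange(hsv,lo,hi);k,_,st,ce=cv2.connectedComponentsWithStats(m)
    for i in range(1,k):
        if st[i,4]>60: print(n,st[i],ce[i].round(1),I(onz(C,ce[i],z)).round(4))
np.save("wc1.npy",C,allow_pickle=True)
plan(np.array([.6404,.152,.159]),4,4)
```

```text
[0.64125469 0.15071142 0.23873864] [0.13111424 0.1363749  0.23873864] 1.35 0.4706929339439485 [ 0.81063965  0.93195939 -0.42724879]
red [265 211  29  30 475] [279.6 225.2] [0.1366 0.1325 0.16  ]
blue [233 173  24  19 321] [243.8 181. ] [0.1097 0.1069 0.143 ]
green [168 195  14  17 121] [174.6 204.7] [0.1273 0.0561 0.143 ]
4 [0.12 0.22 1.99] [-0.08  0.04 -0.01]
4 [0.12 0.21 1.99] [-0.08  0.04 -0.01]
4 [0.12 0.21 1.99] [-0.08  0.04 -0.01]
4 [0.12 0.21 1.99] [-0.08  0.04 -0.01]
```

View pics/w1.png

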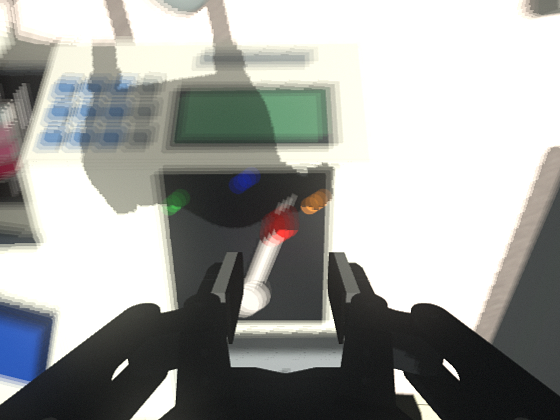

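The wrist picture shows the red knob at (280,225), the blue dot at (244,181), and the lever leaning toward amber. It is blurred by motion, so I'll re-measure at rest.

```bash
cat > w.py <<'E'
from h import *
def look():
    C=calibration("wrist");im=read_camera("wrist");s=read_state();print(s["tool_pos"].round(4),I(s["tool_pos"]).round(4),s["time"])
    hsv=cv2.cvtColor(im,cv2.COLOR_RGB2HSV);o={}
    for n,lo,hi,z in [("red",(0,150,60),(6,255,255),.165),("blue",(112,120,60),(128,255,255),.143),("green",(50,120,40),(75,255,255),.143),("amber",(10,170,60),(22,255,255),.143)]:
        m=cv2.inRange(hsv,lo,hi);k,_,st,ce=cv2.connectedComponentsWithStats(m)
        for i in range(1,k):
            if st[i,4]>80: print(n,st[i],ce[i].round(1),I(onz(C,ce[i],z)).round(4)); o[n]=(C,ce[i])
    return im,o
E
python3 - <<'E'
from w import *
T=calibration("top");_,o=look()
for n,uv in [("red",(239.8,186.1)),("blue",(249.6,195.6)),("green",(266.5,189.))]:
    if n in o: p,e=tri([o[n],(T,uv)]);print(n,I(p).round(4),np.round(e,4))
plan(np.array([.6404,.152,.159]),4,4)
E
```

```text
[0.6434 0.1471 0.2384] [0.133  0.1326 0.2384] 1.45
red [285 198  26  34 685] [297.5 214.5] [0.1313 0.1371 0.165 ]
blue [253 160  19  19 291] [261.9 169. ] [0.1053 0.1126 0.143 ]
green [183 183  18  17 238] [191.2 190.9] [0.1212 0.0615 0.143 ]
amber [326 183  17  17 216] [334.2 191.1] [0.1212 0.1639 0.143 ]
red [0.1315 0.1379 0.1653] [0.0008 0.0008]
blue [0.1034 0.1133 0.1524] [0. 0.]
green [0.1199 0.0626 0.1467] [0.0003 0.0003]
4 [0.07 0.13 1.98] [-0.03  0.01 -0.07]
4 [0.07 0.13 1.98] [-0.03  0.01 -0.07]
4 [0.07 0.13 1.99] [-0.03  0.01 -0.07]
4 [0.07 0.13 1.99] [-0.03  0.01 -0.07]
```

>>> {"op": "move_arm", "data": {
  "series": [4, 0.05, 0.12, 2, 0, 0, 0, 4, 0.05, 0.12, 2, 0, 0, 0, 4, 0.05, 0.12, 2, 0, 0, 0, 4, 0.05, 0.12, 1.9, 0, 0, 0, 4, 0, 0, 0, 0, 0, 0]
}}

```text
time: 2.08
tool_pos: [0.636, 0.1574, 0.1571]
tcp_rot: [0.111, -3.135, 0.001]
wrist_force: [-0.3, -0.6, -0.2]
width: 0.469
grip_force: 0.0
```

>>> {"op": "move_arm", "data": {
  "series": [0.8, 0, 0, 0, 0, 0, 0, 0.8, 0, 0, 0, 0, 0, 0, 0.8, 0, 0, 0, 0, 0, 0, 0.8, 0, 0, 0, 0, 0, 0]
}}

```text
time: 2.58
tool_pos: [0.639, 0.157, 0.1611]
tcp_rot: [-0.109, 3.138, 0.0]
wrist_force: [1.7, -1.1, -0.9]
width: 0.185
grip_force: 21.6
```

Run:
```python
from w import *
s=read_state();print(s["wrist_force"].round(1),s["width"],s["grip_force"]);look()
```

```text
[ 1.7 -1.1 -0.9] 0.18508912486179965 21.6243115067482
[0.639  0.157  0.1611] [0.1293 0.1428 0.1611] 2.625
red [ 267  258   38   59 1805] [285.2 288.2] [0.1334 0.1427 0.165 ]
blue [208 201  28  26 574] [221.8 213.3] [0.1057 0.1121 0.143 ]
green [108 232  27  24 513] [121.1 243.5] [0.1216 0.061  0.143 ]
amber [314 231  26  25 493] [326.6 243.2] [0.1214 0.1633 0.143 ]
```

>>> {"op": "move_arm", "data": {
  "series": [0.8, 0.26, -0.6, 0, 0, 0, 0, 0.8, 0.2, -0.6, 0, 0, 0, 0, 0.8, 0.14, -0.6, 0, 0, 0, 0, 0.8, 0.08, -0.6, 0, 0, 0, 0, 0.8, 0.03, -0.6, 0, 0, 0, 0]
}}

```text
time: 3.25
tool_pos: [0.631, 0.1271, 0.1609]
tcp_rot: [0.11, -3.135, -0.002]
wrist_force: [-7.4, 5.3, 6.2]
width: 0.187
grip_force: 22.1
```

>>> {"op": "move_arm", "data": {
  "series": [0.8, 0, 0, 0, 0, 0, 0, 0.8, 0, 0, 0, 0, 0, 0]
}}

```text
time: 3.5
tool_pos: [0.6309, 0.1262, 0.1608]
tcp_rot: [0.11, -3.135, 0.0]
wrist_force: [-5.9, 2.1, 6.7]
width: 0.186
grip_force: 22.1
```

Run:
```python
from w import *
s=read_state();print(s["wrist_force"].round(1),s["width"],s["grip_force"]);im,_=look();cv2.imwrite("pics/w2.png",cv2.convertScaleAbs(im[:,:,::-1],alpha=.8))
```

```text
[-5.9  2.1  6.7] 0.18608620202503723 22.126719653606415
[0.6309 0.1262 0.1608] [0.1191 0.1127 0.1608] 3.55
red [ 267  266   38   58 1803] [285.3 294.7] [0.1263 0.1127 0.165 ]
blue [271 221  27  26 552] [284.2 233.4] [0.1057 0.1121 0.143 ]
green [171 251  26  24 479] [183.5 262.6] [0.1216 0.0611 0.143 ]
amber [373 251  26  24 501] [385.5 262.5] [0.1215 0.1634 0.143 ]
```

View pics/w2.png

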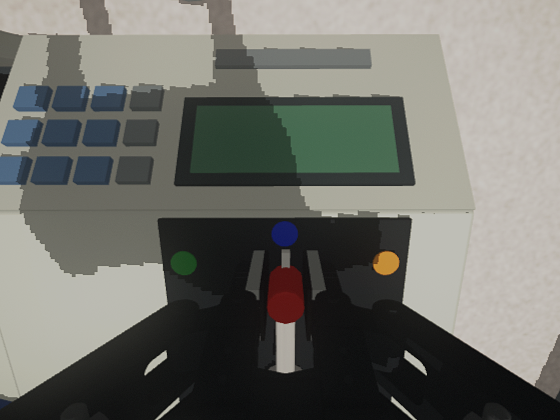

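The pointer stands at the blue dot: the knob is at column 285 and the dot at 284. I'll release it and rise.

>>> {"op": "move_arm", "data": {
  "series": [0.8, -0.3, 0, 0, 0, 0, 0, 4, 0, 0, 0, 0, 0, 0, 4, 0, 0, 0, 0, 0, 0, 4, 0, 0, -2, 0, 0, 0, 4, 0, 0, -4, 0, 0, 0]
}}

```text
time: 4.18
tool_pos: [0.635, 0.1264, 0.2195]
tcp_rot: [0.109, -3.135, 0.001]
wrist_force: [0.0, 0.0, -0.4]
width: 0.469
grip_force: 0.0
```

>>> {"op": "move_arm", "data": {
  "series": [0, 0, 0, -5, 0, 0, 0, 0, 0, 0, -5, 0, 0, 0, 0, 0, 0, 0, 0, 0, 0]
}}

```text
time: 4.55
tool_pos: [0.6393, 0.1272, 0.3289]
tcp_rot: [-0.109, 3.127, 0.002]
wrist_force: [0.3, 0.5, 0.2]
width: -0.0
grip_force: 0.0
```

Run:
```python
from w import *
im,o=look()
T=calibration("top");it=read_camera("top")
w=cv2.convertScaleAbs(it[100:260,205:385,::-1],alpha=1.7);cv2.imwrite("pics/t2.png",cv2.resize(w,None,fx=3.7,fy=3.7,interpolation=cv2.INTER_CUBIC))
C=o["red"][0];print("knob@.165",I(onz(*o["red"],.165)))
plan(W(.21,-.115,.31),5,0)
```

```text
[0.638  0.127  0.3253] [0.1262 0.1129 0.3253] 4.6
red [276 173  18  22 334] [284.4 183.4] [0.1265 0.1124 0.165 ]
blue [278 150  14  13 145] [284.1 156. ] [0.105 0.112 0.143]
green [227 167  12  11 107] [232.2 171.9] [0.1206 0.0612 0.143 ]
amber [330 166  14  13 135] [336.2 171.9] [0.1206 0.163  0.143 ]
knob@.165 [0.12654011 0.11235984 0.165     ]
0 [-1.7  -4.56  0.25] [ 0.    0.04 -0.  ]
0 [-1.7  -4.56  0.25] [ 0.    0.04 -0.  ]
0 [-1.7  -4.56  0.25] [ 0.    0.04 -0.  ]
0 [-1.7  -4.56  0.25] [ 0.    0.04 -0.  ]
0 [-1.7  -4.56  0.25] [ 0.    0.04 -0.  ]
```

>>> {"op": "move_arm", "data": {
  "series": [0, -0.5, -5.7, 0, 0, 0, 0, 0, -0.5, -5.7, 0, 0, 0, 0, 0, -0.8, -5.7, 0, 0, 0, 0, 0, -0.6, -5.7, 0, 0, 0, 0, 0, 0, 0, 4, 0, 0, 0]
}}

```text
time: 5.28
tool_pos: [0.6778, -0.104, 0.2819]
tcp_rot: [-0.102, 3.135, -0.004]
wrist_force: [0.9, 0.2, -1.1]
width: 0.001
grip_force: 0.0
```

>>> {"op": "move_arm", "data": {
  "series": [0, 0, 0, 4, 0, 0, 0, 0, 0, 0, 1.8, 0, 0, 0, 0, 0, 0, 0, 0, 0, 0]
}}

```text
time: 5.65
tool_pos: [0.6745, -0.0985, 0.2193]
tcp_rot: [0.11, -3.134, -0.002]
wrist_force: [-1.3, 0.2, -0.1]
width: -0.002
grip_force: 0.0
```

```bash
cat > lid.py <<'E'
from h import *
s=read_state();p=I(s["tool_pos"]);print("now",p.round(4),s["wrist_force"].round(1),s["time"])
th=np.linspace(1.07,0,16);x=.15-.11*np.cos(th)+.009*np.sin(th)+.011;z=.128+.11*np.sin(th)+.009*np.cos(th)+.008
for i in range(16):print(th[i].round(2),x[i].round(4),z[i].round(4), "d tool",None if i==0 else ((x[i-1]-x[i])*100).round(2),None if i==0 else ((z[i-1]-z[i])*100).round(2))
E
python3 lid.py
```

```text
now [ 0.1468 -0.1145  0.2193] [-1.3  0.2 -0.1] 5.65
1.07 0.1161 0.2368 d tool None None
1.0 0.109 0.2334 d tool 0.71 0.35
0.93 0.1022 0.2294 d tool 0.68 0.4
0.86 0.0957 0.225 d tool 0.65 0.44
0.78 0.0895 0.2201 d tool 0.62 0.49
0.71 0.0837 0.2148 d tool 0.58 0.53
0.64 0.0783 0.2091 d tool 0.54 0.57
0.57 0.0733 0.203 d tool 0.5 0.61
0.5 0.0687 0.1966 d tool 0.46 0.64
0.43 0.0647 0.1898 d tool 0.41 0.67
0.36 0.0611 0.1828 d tool 0.36 0.7
0.29 0.058 0.1756 d tool 0.31 0.72
0.21 0.0554 0.1682 d tool 0.26 0.74
0.14 0.0534 0.1605 d tool 0.2 0.76
0.07 0.0519 0.1528 d tool 0.15 0.77
0.0 0.051 0.145 d tool 0.09 0.78
```

>>> {"op": "move_arm", "data": {
  "series": [0, 1.2, 0, 0, 0, 0, 0, 0, 1.2, 0, 0, 0, 0, 0, 0, 1.2, 0, 0, 0, 0, 0, 0, 1.1, 0, 0, 0, 0, 0, 0, 1.0, 0, 0, 0, 0, 0]
}}

```text
time: 6.28
tool_pos: [0.6186, -0.1029, 0.2228]
tcp_rot: [-0.11, 3.139, -0.0]
wrist_force: [1.8, 0.3, 0.8]
width: 0.002
grip_force: 0.7
```

>>> {"op": "move_arm", "data": {
  "series": [0, 0.58, 0, 0.5, 0, 0, 0, 0, 0.54, 0, 0.55, 0, 0, 0, 0, 0.5, 0, 0.6, 0, 0, 0, 0, 0.46, 0, 0.64, 0, 0, 0, 0, 0.41, 0, 0.67, 0, 0, 0]
}}

```text
time: 6.9
tool_pos: [0.5939, -0.1047, 0.1919]
tcp_rot: [0.11, -3.139, -0.0]
wrist_force: [-0.3, 0.1, 0.9]
width: -0.002
grip_force: 0.7
```

```bash
python3 lid.py|head -1
python3 - <<'E'
from h import *
im=read_camera("scene")[170:345,190:390,::-1]
cv2.imwrite("pics/s3.png",cv2.convertScaleAbs(cv2.resize(im,None,fx=3.4,fy=3.4,interpolation=cv2.INTER_CUBIC),alpha=1.3))
E
```

```text
now [ 0.066  -0.1151  0.1919] [-0.3  0.1  0.9] 6.9
```

View pics/s3.png

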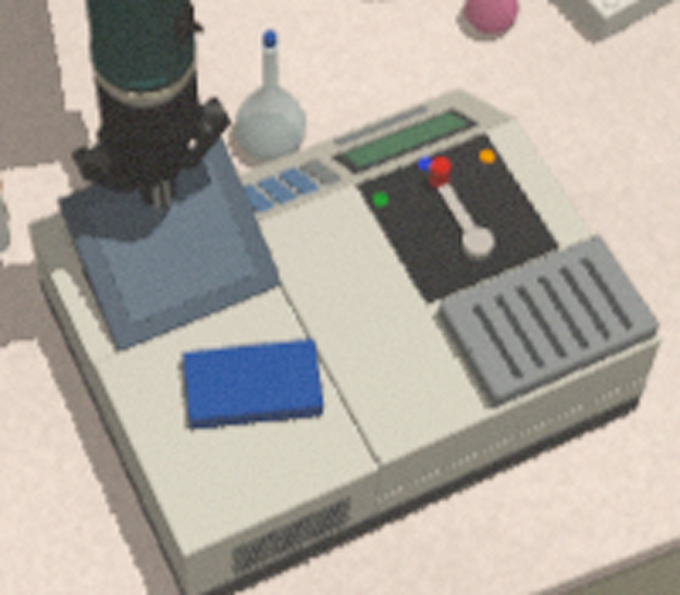

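The fingertips (155,190) are pressing the lid down and it is about half shut. The lever points at the blue dot. I'll continue, slower toward the end.

>>> {"op": "move_arm", "data": {
  "series": [0, 0.36, 0, 0.7, 0, 0, 0, 0, 0.31, 0, 0.72, 0, 0, 0, 0, 0.26, 0, 0.74, 0, 0, 0, 0, 0.2, 0, 0.7, 0, 0, 0, 0, 0.1, 0, 0.5, 0, 0, 0]
}}

```text
time: 7.58
tool_pos: [0.5817, -0.1055, 0.1584]
tcp_rot: [0.11, -3.139, -0.0]
wrist_force: [-1.6, -1.1, 1.3]
width: -0.002
grip_force: 0.6
```

>>> {"op": "move_arm", "data": {
  "series": [0, 0.1, 0, 0.4, 0, 0, 0, 0, 0.05, 0, 0.4, 0, 0, 0, 0, 0, 0, 0.3, 0, 0, 0, 0, 0, 0, 0.2, 0, 0, 0, 0, 0, 0, 0, 0, 0, 0]
}}

```text
time: 8.2
tool_pos: [0.5808, -0.1055, 0.1459]
tcp_rot: [-0.11, 3.139, 0.0]
wrist_force: [0.3, 0.0, 0.7]
width: -0.0
grip_force: 0.0
```

```bash
python3 lid.py|head -1
```

```text
now [ 0.0529 -0.115   0.1459] [0.3 0.  0.7] 8.2
```

>>> {"op": "move_arm", "data": {
  "series": [0, 0, 0, 0.15, 0, 0, 0, 0, 0, 0, 0.1, 0, 0, 0, 0, 0, 0, 0, 0, 0, 0]
}}

```text
time: 8.57
tool_pos: [0.5809, -0.1056, 0.145]
tcp_rot: [-0.11, 3.139, -0.0]
wrist_force: [-2.8, 0.4, 6.7]
width: -0.0
grip_force: 3.3
```

>>> {"op": "move_arm", "data": {
  "series": [0, 0, 0, 0.1, 0, 0, 0, 0, 0, 0, 0.1, 0, 0, 0, 0, 0, 0, 0, 0, 0, 0]
}}

```text
time: 8.95
tool_pos: [0.581, -0.1056, 0.1448]
tcp_rot: [-0.11, 3.139, -0.0]
wrist_force: [-6.6, 2.2, 16.1]
width: -0.001
grip_force: 7.8
```

Contact is stiff with the tip at 0.137, which is the shut height. I'll rise and look at the rod knob from two places.

>>> {"op": "move_arm", "data": {
  "series": [0, 0, 0, -1, 0, 0, 0, 0, 0, 0, -4, 0, 0, 0, 5, 0, 0, -6, 0, 0, 0, 5, 2, 0, 0, 0, 0, 0, 5, 0, 0, 0, 0, 0, 0]
}}

```text
time: 9.57
tool_pos: [0.5605, -0.1071, 0.2525]
tcp_rot: [-0.109, 3.138, -0.001]
wrist_force: [0.5, -0.1, -0.4]
width: 0.584
grip_force: 0.0
```

```bash
cat > k.py <<'E'
from h import *
import sys,pickle
C=calibration("wrist");im=read_camera("wrist");s=read_state();print(I(s["tool_pos"]).round(4),s["time"])
cv2.imwrite(f"pics/{sys.argv[1]}.png",im[:,:,::-1]);pickle.dump(C,open(sys.argv[1]+".pkl","wb"))
print("pred knob",proj(C,P:=W(-.0474,-.1186,.075)),"front",proj(C,W(-.0584,-.1186,.075)),"face",proj(C,W(0,-.1186,.075)))
E
python3 k.py k1
```

```text
[ 0.0325 -0.115   0.2514] 9.625
pred knob [[281.48221108  95.68496526]] front [[281.44063022  82.54593227]] face [[281.65131681 149.12026451]]
```

View pics/k1.png

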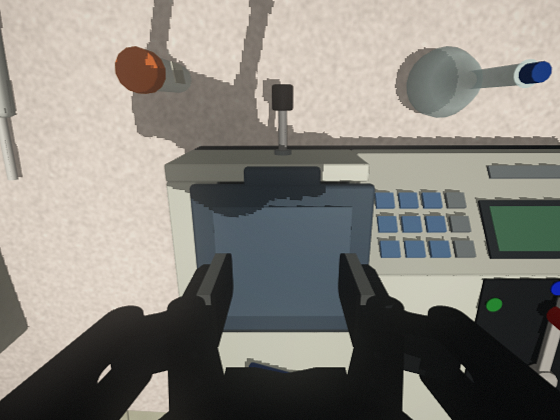

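The lid is shut with its lip at (283,175). The knob is centred at (283,97), against a prediction of (281.5,95.7). I'll take the second view from closer.

>>> {"op": "move_arm", "data": {
  "series": [5, 2, 0, 0, 0, 0, 0, 5, 2, 0, 0, 0, 0, 0, 5, 0.5, -0.3, 0, 0, 0, 0, 5, 0, 0, 0, 0, 0, 0, 5, 0, 0, 0, 0, 0, 0]
}}

```text
time: 10.25
tool_pos: [0.5166, -0.1131, 0.2513]
tcp_rot: [0.11, -3.14, -0.0]
wrist_force: [-0.2, -0.1, 0.0]
width: 0.583
grip_force: 0.0
```

```bash
python3 k.py k2
python3 - <<'E'
from h import *
import pickle
L=[]
for n in ("k1","k2"):
    im=cv2.imread(f"pics/{n}.png");C=pickle.load(open(n+".pkl","rb"))
    q=proj(C,W(-.0474,-.1186,.075))[0];r=35
    x,y=int(q[0]),int(q[1]);y0=max(0,y-r);w=cv2.cvtColor(im[y0:y+r,x-r:x+r],cv2.COLOR_BGR2GRAY)
    m=(w<55).astype(np.uint8);m=cv2.morphologyEx(m,cv2.MORPH_OPEN,np.ones((7,7)));k,lb,st,ce=cv2.connectedComponentsWithStats(m)
    i=1+np.argmax(st[1:,4]);uv=ce[i]+[x-r,y0];print(n,st[i],uv.round(1),"at z.078",I(onz(C,uv,.078)).round(4));L.append((C,uv))
p,e=tri(L);print(I(p).round(4),np.round(e,4))
E
```

```text
[-0.0116 -0.1181  0.2514] 10.3
pred knob [[284.76867163 146.04419149]] front [[284.76756144 133.97156413]] face [[284.77319802 195.26589002]]
k1 [ 26  25  20  25 365] [279.8  99.1] at z.078 [-0.0445 -0.1201  0.078 ]
k2 [ 27  25  19  25 458] [285.  147.7] at z.078 [-0.0463 -0.1184  0.078 ]
[-0.0446 -0.1193  0.0667] [0.0009 0.0009]
```

>>> {"op": "move_arm", "data": {
  "series": [5, 2, 0, 0, 0, 0, 0, 5, 1.9, 0, 2, 0, 0, 0, 5, 0, 0, 4, 0, 0, 0, 5, 0, 0, 4, 0, 0, 0, 5, 0, 0, 3, 0, 0, 0]
}}

```text
time: 10.92
tool_pos: [0.4769, -0.1156, 0.1199]
tcp_rot: [0.11, -3.139, -0.001]
wrist_force: [0.9, -0.2, -0.1]
width: 0.589
grip_force: 0.0
```

>>> {"op": "move_arm", "data": {
  "series": [5, 0, 0, 3, 0, 0, 0, 5, 0, 0, 2.2, 0, 0, 0, 5, 0, 0, 0, 0, 0, 0, 5, 0, 0, 0, 0, 0, 0]
}}

```text
time: 11.42
tool_pos: [0.478, -0.116, 0.0704]
tcp_rot: [-0.11, 3.139, -0.001]
wrist_force: [0.2, 0.0, 1.1]
width: 0.582
grip_force: 0.0
```

```bash
python3 lid.py|head -1; python3 k.py k3
```

```text
now [-0.0504 -0.1183  0.0704] [0.2 0.  1.1] 11.425
[-0.05   -0.1184  0.0708] 11.475
pred knob [[284.64457404 286.81847556]] front [[284.64449625 264.41848945]] face [[284.64487301 372.91212895]]
```

View pics/k3.png

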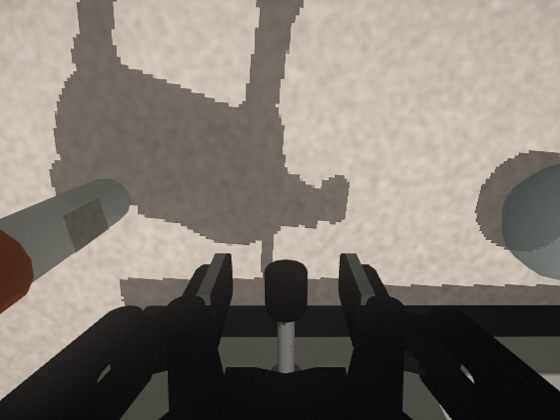

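The knob at (286,290) is centred between the fingers. I'll close on it.

>>> {"op": "move_arm", "data": {
  "series": [0.9, 0, 0, 0.2, 0, 0, 0, 0.9, 0, 0, 0, 0, 0, 0, 0.9, 0, 0, 0, 0, 0, 0, 0.9, 0, 0, 0, 0, 0, 0, 0.9, 0, 0, 0, 0, 0, 0],
  "grip_force": 30
}}

```text
time: 12.1
tool_pos: [0.4777, -0.1158, 0.0683]
tcp_rot: [-0.11, 3.139, -0.0]
wrist_force: [-1.0, 1.8, 5.8]
width: 0.207
grip_force: 29.4
```

>>> {"op": "move_arm", "data": {
  "series": [0.9, 0.2, 0, 0, 0, 0, 0, 0.9, 0.4, 0, 0, 0, 0, 0, 0.9, 0.5, 0, 0, 0, 0, 0, 0.9, 0.5, 0, 0, 0, 0, 0, 0.9, 0.4, 0, 0, 0, 0, 0]
}}

```text
time: 12.72
tool_pos: [0.4579, -0.1173, 0.0684]
tcp_rot: [-0.11, 3.138, -0.0]
wrist_force: [1.5, 2.8, 5.9]
width: 0.206
grip_force: 29.4
```

Now the rest, about 9 mm more to the stop.

>>> {"op": "move_arm", "data": {
  "series": [0.9, 0.4, 0, 0, 0, 0, 0, 0.9, 0.3, 0, 0, 0, 0, 0, 0.9, 0.2, 0, 0, 0, 0, 0, 0.9, 0.1, 0, 0, 0, 0, 0, 0.9, 0, 0, 0, 0, 0, 0]
}}

```text
time: 13.35
tool_pos: [0.4532, -0.1177, 0.0686]
tcp_rot: [-0.107, 3.126, -0.001]
wrist_force: [18.5, 6.9, -8.9]
width: 0.208
grip_force: 29.6
```

>>> {"op": "move_arm", "data": {
  "series": [0.9, 0.15, 0, 0, 0, 0, 0, 0.9, 0.1, 0, 0, 0, 0, 0, 0.9, 0, 0, 0, 0, 0, 0]
}}

```text
time: 13.72
tool_pos: [0.4531, -0.1178, 0.0687]
tcp_rot: [-0.106, 3.121, -0.001]
wrist_force: [27.5, 8.2, -18.6]
width: 0.211
grip_force: 29.8
```

```bash
python3 lid.py|head -1
```

```text
now [-0.0754 -0.1183  0.0687] [ 27.5   8.2 -18.6] 13.725
```

The rod has met a hard stop. I'll ease the tension, release, rise and check.

>>> {"op": "move_arm", "data": {
  "series": [0.9, -0.3, 0, 0, 0, 0, 0, 0.9, -0.25, 0, 0, 0, 0, 0, 5, 0, 0, 0, 0, 0, 0, 5, 0, 0, 0, 0, 0, 0, 5, 0, 0, 0, 0, 0, 0]
}}

```text
time: 14.35
tool_pos: [0.4491, -0.1177, 0.067]
tcp_rot: [0.11, -3.138, -0.0]
wrist_force: [0.5, -0.3, -0.8]
width: 0.587
grip_force: 0.0
```

>>> {"op": "move_arm", "data": {
  "series": [5, 0, 0, -2, 0, 0, 0, 5, 0, 0, -5, 0, 0, 0, 5, -2, 0, -6, 0, 0, 0, 5, -3, 0, -5, 0, 0, 0, 5, 0, 0, 0, 0, 0, 0]
}}

```text
time: 14.98
tool_pos: [0.5042, -0.1153, 0.2525]
tcp_rot: [-0.11, 3.129, -0.005]
wrist_force: [0.1, 0.5, -0.2]
width: 0.585
grip_force: 0.0
```

```bash
python3 k.py k4
python3 - <<'E'
from w import *
import pickle
s=read_state();print(s["wrist_force"])
im=cv2.imread("pics/k4.png");C=pickle.load(open("k4.pkl","rb"))
q=proj(C,W(-.073,-.1186,.075))[0];print(q,proj(C,W(-.073,-.1186,.075)+.011*X),proj(C,W(-.073,-.1186,.075)-.011*X))
x,y=int(q[0]),int(q[1])
g=cv2.cvtColor(im,cv2.COLOR_BGR2GRAY);print(g[max(0,y-40):y+150:2,x-1:x+2].mean(1).astype(int))
E
```

```text
[-0.0269 -0.1186  0.2492] 15.025
pred knob [[286.81564674 157.4626994 ]] front [[286.84237279 145.68885971]] face [[286.70679309 205.41687373]]
[-0.23827657 -0.16481972 -0.91690581]
[286.87876037 129.65874681] [[286.85124673 141.77955003]] [[286.90689062 117.26630078]]
[199 203 202 197 196 196 192 189 195 197 185 191 194 196 193 123  46  51
  49  49  49  50  49  50  50  50  49  52  70  73  72  72  72  72  72  72
  71  72  72  71  71  74  73 109 114 115 115 114 113 113 113 113 113 112
 113 111 112 109  82  63  65  76  85  85  84  84  85  84  83 109 117  72
  50  65  75  76  74  74  72  70  62  61  70  71  70  70  69  71  71  61
  68  84  83  85  84]
```

View pics/k4.png

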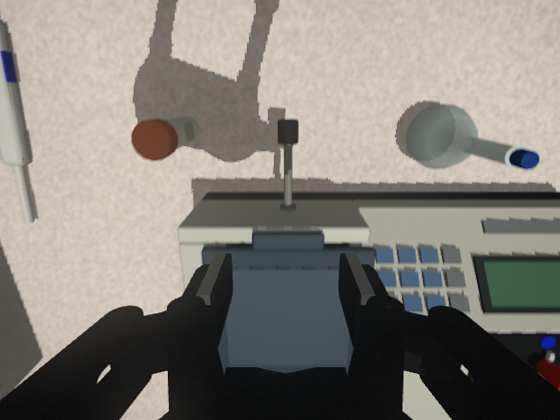

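The rod is out with its knob centre at (288,132), and the lid is shut. I'll check the extension against the lid lip and the front face.

Run:
```python
from h import *
import pickle
for n,l in [("k4",[("knob",(288,132.5),.078),("lipfront",(288,232),.136),("rodexit",(288,207),.077)]),("k1",[("knob",(283,97),.078),("lipfront",(283,167.5),.136),("rodexit",(283,151),.077)])]:
    C=pickle.load(open(n+".pkl","rb"));
    for m,uv,z in l: print(n,m,I(onz(C,uv,z)).round(4))
g=cv2.cvtColor(cv2.imread("pics/k4.png"),cv2.COLOR_BGR2GRAY);print(g[186:260,287:290].mean(1).astype(int)); print(g[186:260,330:333].mean(1).astype(int))
S=calibration("scene");T=calibration("top")
for n,c in (("scene",S),("top",T)):
    im=read_camera(n);q=proj(c,W(-.071,-.1183,.075))[0];x,y=int(round(q[0])),int(round(q[1]));w=im[y-9:y+10,x-9:x+10].mean(2)
    m=np.clip(60-w,0,None) if n=="scene" else np.clip(45-w,0,None);gg=np.mgrid[-9:10,-9:10]
    print(n,q.round(1),x+(m*gg[1]).sum()/m.sum(),y+(m*gg[0]).sum()/m.sum())
```

```text
k4 knob [-0.0707 -0.1176  0.078 ]
k4 lipfront [ 0.0029 -0.1176  0.136 ]
k4 rodexit [ 0.001  -0.1173  0.077 ]
k1 knob [-0.0463 -0.1172  0.078 ]
k1 lipfront [ 0.0055 -0.1169  0.136 ]
k1 rodexit [ 0.0015 -0.1173  0.077 ]
[126 126 127 126 125 126 126 126 125 125 127 125 125 125 125 124 124 126
 114  86  65  63  64  67  69  75  82  85  84  84  85  85  84  84  84  85
  84  85  84  82 101 110 113 117  91  71  58  51  58  64  71  75  76  76
  77  75  74  73  73  72  72  71  65  62  59  61  66  69  70  71  71  71
  71  70]
[108 108 110 110 105  90  72  45  42  42  42  42  46  63  78  87  89  87
  86  87  87  87  86  86  86  86  87  87  86  86  86  87  85  84  87  86
  85  85  85  84 102 128 159 180 190 194 193 192 192 191 192 191 190 189
 191 171 143  99  38  28  33  36  43  48  54  62  67  71  73  73  73  73
  73  73]
scene [220.1 213. ] 219.83518005540165 213.38296398891967
top [331.9 249.3] 331.95320197044333 247.68423645320198
```

The lip front reads 2–4 mm deeper than its nominal 1 mm. With that frame offset the knob is about 74 mm out, which agrees with 75 mm and the hard stop. I'm handing the job in.

```bash
python3 -c "
from workcell import *
print(finish_job())"
```

```text
the job is handed in; nothing more can be done
None
```

I handed the job in at about 15 s: the lever pointer is at the blue dot, the lid is shut, and the rod is out to its hard stop, with the knob measured about 74 mm out against 75 mm nominal; the arm touched nothing else that I saw, but I had no verdict back.

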